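Hold a spring clip gaping around the unclipped test card

TASK

Two test cards stand upright in blocks: one already wears a spring clip, the other does not. Pick up the loose spring clip, squeeze its handles so that the jaws gape, and hold it level in the air with the open jaws reaching round the bare card's upright edge that faces the robot, about half-way up that edge, touching neither card nor block, so that I can slip a label in before it bites. Finish while still holding it squeezed open there; do not shift the card and leave everything else alone.

Things in the scene. Friction and masses are not known exactly. Their poses are not given: they have to be found in the camera images.
- clip_mid (a point): loose black spring clip (clothes-peg kind) lying flat, 130 mm long, 30 mm high, about 75 g: the point on its upright pivot, half-way up (15 mm). x points from pivot to jaws, z up. Jaw tips at x = +70 mm; handles reach back to x = -60 mm, one each side (+y, -y), splayed at rest with the jaws shut. Squeezing both handles together spreads the jaws
- clip_grip (a point): same clip and axes: the point midway between its two flat-sided handles, 38 mm behind the pivot (x = -38), half-way up. Width over the handles here 46 mm at rest (55 at their ends), 30 mm fully squeezed, when they stand parallel on a stop. Squeezing here takes about 3 N to start and 8 N a side for full; more only presses on the stop
- lever_left (a joint): how far each handle of the loose clip is squeezed: 0 rad = jaws shut, 0.22 rad = fully squeezed, jaws gaping about 28 mm at the tips and 22 mm at 45 mm from the pivot (both handles move alike)
- bare_card: the card that wears NO clip: stiff plain card 110 wide x 150 high x 4 mm, upright in a loose wooden block 90 x 70 x 30 mm (0.9 kg); origin under the block's centre, z up, card in the x-z plane, x = -55 to +55 mm, -x edge towards the robot. Which side of the robot it stands on changes
- bare_edge (a point): middle of the bare card's free upright edge, 95 mm above the surface: the edge that faces the robot. +x points from the edge into the card, z up
- clipped_card: the other card: stiff plain card 110 wide x 150 high x 4 mm, upright in a loose wooden block 90 x 70 x 30 mm (0.9 kg); origin under the block's centre, z up, card in the x-z plane, x = -55 to +55 mm, -x edge towards the robot, but it already wears a shut clip like the loose one on its far (+x) edge, 80 mm above the surface at the clip's underside, sticking out 105 mm beyond it. Leave alone
- bucket: closed white plastic bucket with snap lid, 212 mm across, 208 mm high, about 6 kg; origin under its centre. Leave alone
- roller_frame: orange paint roller frame lying flat, about 300 x 220 mm, 30 mm high; origin near its middle on the surface. Leave alone
- stick_jar: open glass jar, 80 mm across, 110 mm high, with wooden stir sticks standing out to 220 mm; origin under its centre. Leave alone
- hammer: black plastic lid hammer lying flat, 225 mm long along its x, head at +x end (90 mm across, 36 mm high); origin 130 mm from the handle's end. Leave alone
- putty_knife: putty knife lying along its x, about 250 mm long, under 40 mm high. Leave alone
- brush: paint brush lying along its x, about 250 mm long, under 40 mm high. Leave alone
- tin: small steel tin, 72 mm across, 80 mm high; origin under its centre. Leave alone

How it is judged:
By the outcome, as a careful person would: the job done as asked, in the order asked, and still so for the second after the job is handed in, while the arm keeps its last pose, push and grip.
It also fails if it takes over 32 s, if anything falls off the work surface, if the arm or the gripper's body presses on something with over 40 N, if the wrist force passes 120 N, or if a joint passes its speed limit or range.

ROBOT

A 6-joint arm with a two-finger parallel gripper is mounted at the origin on the work surface. World frame = base frame: x ahead of the robot, y to its left, z up, the work surface at z = 0. Lengths are in m, angles in rad, forces in N, time in s.
With the tool pointing down it reaches from about 0.3 to 0.875 m from the base axis. Payload 6.4 kg.
Tool frame: the origin (TCP) lies at the very end of the fingers, on their centre line; the grasp point (between the pads) lies 19 mm behind it (ctrl.grip_point_offset is the z of the grasp point in the tool frame, in m); z points along the fingers, y is the direction in which the jaws open and shut (so a half turn about z gives the same grasp; the last joint's range is limited). The gripper opens to 85 mm and grips with 20 to 120 N. Pads are 22 mm wide; open, the fingers measure 114 mm over their backs; the gripper's body (76 mm by 85 mm) begins 54 mm behind the grasp point. The pads swing forward as they close: fully open they stand 13 mm farther back than shut.
Start: joints at [1.022, 0.181, 1.607, -0, 1.354, -0.206], TCP at [0.193, 0.542, 0.231] pointing down, gripper open.
Joint ranges: [-2.99, 2.99], [-0.89, 2.07], [0.3, 2.58], [-1.14, 4.28], [0, 2.63], [-3.12, 3.12]. Speed limits (rad/s): [2.57, 2.57, 3.01, 3.14, 3.14, 3.14].

INTERFACE

Orientations are given as a unit quaternion [w, x, y, z].
In Python, from bench import status, cams, ctrl gives the robot as it stands.
- The arm moves only by the shell command python3 -m handwheel 'ROWS'. ROWS is JSON, a list of rows, each an object with "grip": the finger opening in cm, from 0 to 8.54; "linear": the shift along the tool's x, y, z in cm, a list of three; "rotation": the turn, a rotation vector about the tool's x, y, z in degrees, a list of three. A call has 1 to 12 rows; each row is the pose to reach, as a shift and turn from the pose commanded when the call began, along the tool's axes at that moment; what a row does not reach only later rows make up. A row lasts 1/12 s, in which the tool goes at most 41.7 mm and 7.16 degrees, less where a joint would pass 70% of its speed; a pose out of reach is approached as far as the arm can. A call with a gripper value outside its range is refused whole. The fingers move at their own pace and stop on an object; the grip force is fixed at half the most. Time passes only in rows, so rows that repeat a pose let the fingers close. It gives the time, the measured TCP pose, the force and the opening at its end, in the units of the state.
- status.get_obs(): the state, without advancing time (a new reading comes with each control period).
- cams.camera(name): name is "scene" or "top"; returns the picture (384x512x3 uint8, red, green, blue); there is no depth.
- cams.camera_info(name): a dict with "fovy" (degrees; the focal length in pixels is half the picture's height over the tangent of half this angle, whatever the lens; pixels are square), "cx", "cy" (the principal point, pixels), "k1" (the pictures are not rectified: a ray, as slopes to the right and down, at radius r is drawn at 1 + k1 r^2 times it, then the intrinsics apply), "world_from_camera" (4x4, takes a point from camera to world coordinates). Camera axes: x right, y down, z forward; pixel columns grow to the right and rows downward; lengths in m; the calibration is good to about 2 mm. A picture is of the moment at which its call begins. camera_info takes no time and is no camera call.
- ctrl.hand_in(): hands the job in, once; it reports no verdict.
The state is a dict: "time_s": time; "q": joint angles; "dq": joint speeds; "joint_efforts": joint torques, N m; "eef_pos": TCP position; "eef_rot": TCP orientation; "wrist_force": force on the tool from outside, world axes, zero at the start; "torque": the same for the moment, N m; "opening": opening from 0.0 (shut) to 1.0 (fully open).
Only numpy, scipy, OpenCV 4.12 (cv2) and the standard library are available. Lean on these libraries where they do the work, as an engineer would, in place of code of your own. Each camera call takes 0.05 s, during which the arm holds its last target.

## Working session

There is one attempt and no reset: what is moved stays moved. The work goes in short steps, Python scripts to look and compute and a shell command to move; the robot and the scene stay as the last step left them, time stands still between calls to the robot, and variables do not carry over. Pictures are saved under pics/ and viewed, and the job is handed in when it is done.

```bash
ls; mkdir -p pics
python3 - <<'E'
from bench import status, cams, ctrl
import cv2
print(status.get_obs(), ctrl.grip_point_offset)
for n in ("scene","top"):
    im=cams.camera(n); cv2.imwrite(f"pics/{n}0.png",im[:,:,::-1]); 
    print(n,cams.camera_info(n))
E
```

```text
pics
{'time_s': 0.0, 'q': array([ 1.02172679e+00,  1.81511576e-01,  1.60800124e+00, -8.64676186e-06,
        1.35378475e+00, -2.06272643e-01]), 'dq': array([-0.00127195, -0.0004834 ,  0.00231896, -0.00011394, -0.00122486,
        0.00080338]), 'joint_efforts': array([-6.37321336e-04, -4.44880700e+01, -3.51329005e+01, -3.86160909e-04,
        9.25687433e-03,  4.42000655e-06]), 'eef_pos': array([0.19295246, 0.54108288, 0.23040398]), 'eef_rot': array([-3.10424964e-04,  1.70559489e-01,  9.85347012e-01, -7.93936087e-04]), 'wrist_force': array([-0.40575174,  0.36471881,  0.06127722]), 'torque': array([ 0.00217686,  0.06121325, -0.01071212]), 'opening': 1.001679079868067} -0.0187
scene {'fovy': 44.10494664783543, 'cx': 255.8428308782137, 'cy': 176.04121929770054, 'k1': 0.01815748038563456, 'world_from_camera': array([[ 0.61327812,  0.55801613, -0.5590241 ,  1.44689143],
       [ 0.78975398, -0.44517428,  0.42202904, -0.66298484],
       [-0.01336414, -0.70031269, -0.71371111,  1.2631844 ],
       [ 0.        ,  0.        ,  0.        ,  1.        ]])}
top {'fovy': 54.85277132929161, 'cx': 259.07738618210806, 'cy': 193.83505916504083, 'k1': -0.04332538376027731, 'world_from_camera': array([[ 2.80651991e-02, -9.87889418e-01,  1.52600271e-01,
         3.14310556e-01],
       [-9.99573378e-01, -2.89704571e-02, -3.71154034e-03,
         6.02189935e-04],
       [ 8.08749102e-03, -1.52431003e-01, -9.88281024e-01,
         1.53815834e+00],
       [ 0.00000000e+00,  0.00000000e+00,  0.00000000e+00,
         1.00000000e+00]])}
```

View pics/scene0.png

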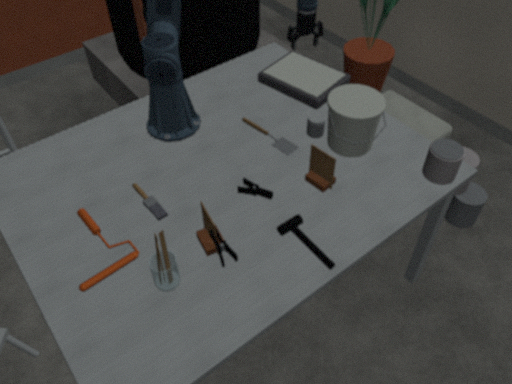

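View pics/top0.png

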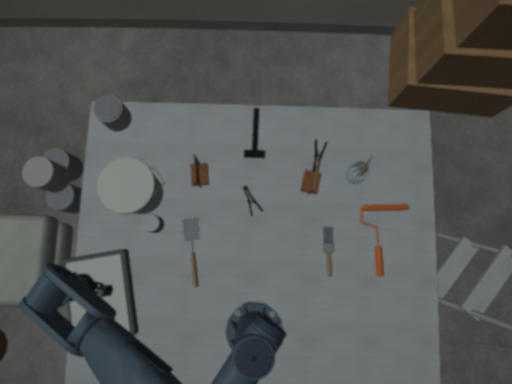

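```bash
cat > h.py <<'E'
import numpy as np, cv2
from bench import status, cams, ctrl
def K(n):
    i=cams.camera_info(n); f=192/np.tan(np.radians(i['fovy']/2)); return i,f
def ray(n,u,v):
    i,f=K(n); d=np.array([(u-i['cx'])/f,(v-i['cy'])/f]); s=d.copy()
    for _ in range(20): s=d/(1+i['k1']*(s@s))
    T=i['world_from_camera']; return T[:3,3],T[:3,:3]@np.array([s[0],s[1],1])
def onz(n,u,v,z):
    o,d=ray(n,u,v); return o+d*(z-o[2])/d[2]
def proj(n,p):
    i,f=K(n);T=i['world_from_camera']; c=T[:3,:3].T@(np.array(p)-T[:3,3]); s=c[:2]/c[2]; s=s*(1+i['k1']*(s@s)); return s*f+[i['cx'],i['cy']]
def tri(pa,pb):
    o1,d1=ray('top',*pa); o2,d2=ray('scene',*pb)
    A=np.stack([d1,-d2],1); t=np.linalg.lstsq(A,o2-o1,rcond=None)[0]
    a=o1+d1*t[0]; b=o2+d2*t[1]; return (a+b)/2,np.linalg.norm(a-b)
def crop(n,im,c,w,name,s=8):
    u,v=c; x=im[v-w:v+w,u-w:u+w,::-1]; x=np.clip(x.astype(float)*1.6,0,255).astype(np.uint8)
    cv2.imwrite(name,cv2.resize(x,None,fx=s,fy=s,interpolation=cv2.INTER_CUBIC))
E
python3 - <<'E'
from h import *
t=cv2.imread('pics/top0.png')[:,:,::-1]; s=cv2.imread('pics/scene0.png')[:,:,::-1]
a=[]
for im,c in ((t,(253,200)),(t,(200,172)),(s,(255,188)),(s,(320,170))):
    u,v=c; x=im[v-24:v+24,u-24:u+24,::-1]; x=np.clip(x.astype(float)*1.8,0,255).astype(np.uint8); a.append(cv2.resize(x,(290,290),interpolation=cv2.INTER_CUBIC))
cv2.imwrite('pics/crops0.png',np.vstack([np.hstack(a[:2]),np.hstack(a[2:])]))
E
```

```text
(no output)
```

View pics/crops0.png

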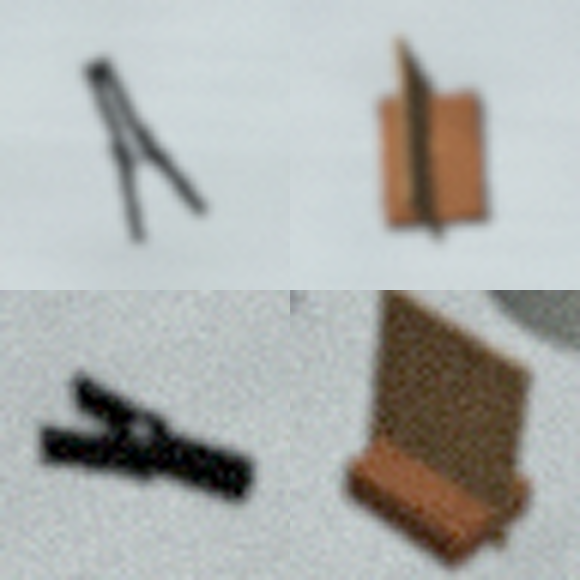

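Run:
```python
from h import *
t=cv2.imread('pics/top0.png')[:,:,::-1]; s=cv2.imread('pics/scene0.png')[:,:,::-1]
a=[]
for im,(u,v),w in ((t,(200,170),20),(s,(320,168),24)):
    x=im[v-w:v+w,u-w:u+w,::-1]; x=np.clip(x.astype(float)*1.8,0,255).astype(np.uint8); x=cv2.resize(x,(400,400),interpolation=cv2.INTER_CUBIC)
    for k in range(0,2*w,4):
        p=int((k+.5)*400/(2*w)); cv2.putText(x,str(u-w+k),(p-8,10),0,.3,(255,0,0),1); cv2.putText(x,str(v-w+k),(0,p+4),0,.3,(255,0,0),1); cv2.line(x,(p,12),(p,18),(255,0,0),1); cv2.line(x,(20,p),(26,p),(255,0,0),1)
    a.append(x)
cv2.imwrite('pics/card0.png',np.hstack(a))
# clip mask
for n,im,(u0,u1,v0,v1) in (('top',t,(235,275,178,222)),('scene',s,(230,280,172,205))):
    g=cv2.cvtColor(np.ascontiguousarray(im),cv2.COLOR_RGB2GRAY)[v0:v1,u0:u1]
    g=cv2.GaussianBlur(g,(0,0),.5)
    m=(g<80).astype(np.uint8); ys,xs=np.nonzero(m)
    print(n,np.median(g),m.sum())
    for r in m: print(''.join('#' if q else '.' for q in r))
    if n=='top':
        P=np.array([onz('top',x+u0,y+v0,0.022) for x,y in zip(xs,ys)])
        np.save('clip.npy',P); print(P[:,:2].min(0),P[:,:2].max(0))
```

```text
top 116.0 146
........................................
........................................
........................................
........................................
........................................
........................................
........................................
........................................
.........###............................
........#####...........................
........#####...........................
.........#####..........................
.........#####..........................
..........#####.........................
..........#####.........................
..........######........................
...........#####........................
...........######.......................
............#####.......................
............######......................
.............######.....................
.............#######....................
............#########...................
.............#########..................
.............#########..................
.............###....###.................
..............##....
[... 1766 characters left out ...]
#############################........
........###################################.......
..........#################################.......
...............############################.......
......................#####################.......
...............................############.......
.................................##########.......
....................................######........
.......................................##.........
..................................................
..................................................
..................................................
..................................................
..................................................
```

View pics/card0.png

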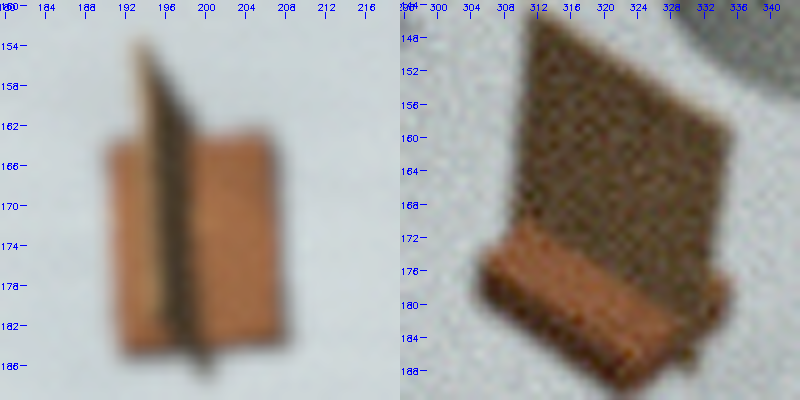

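Run:
```python
from h import *
print('far top',tri((193.3,153.7),(335.3,159.7)))
N=onz('scene',310.8,145,0.16); F=onz('scene',335.3,159.7,0.16)
print('near/far by scene z.16',N,F,np.hypot(*(F-N)[:2]),np.degrees(np.arctan2((F-N)[1],(F-N)[0])))
print('proj near top', proj('top',N), proj('top',F))
print('low near corner', proj('top',[N[0],N[1],.01]), onz('top',200.3,187,.01))
t=cv2.imread('pics/top0.png')
hsv=cv2.cvtColor(t,cv2.COLOR_BGR2HSV)[150:192,180:220]
m=((hsv[...,1]>90)).astype(np.uint8)
for r in m: print(''.join('#' if q else '.' for q in r))
c=[(190.8,164),(206.5,163),(208.3,184),(192,185)]
for p in c: print(onz('top',*p,.03))
P=np.load('clip.npy')[:,:2]
# jaw arm axis: points with x large
J=P[P[:,0]>0.535]; print('jaw mean',J.mean(0)); 
v=cv2.fitLine(J.astype(np.float32),cv2.DIST_L2,0,.01,.01).ravel(); print('jaw dir',np.degrees(np.arctan2(v[1],v[0])),v)
```

```text
far top (array([0.67939369, 0.25514662, 0.14700815]), np.float64(0.001969111040342341))
near/far by scene z.16 [0.58256635 0.23141369 0.16      ] [0.68865814 0.2454615  0.16      ] 0.1070177944919259 7.542761639457557
proj near top [197.32137924 177.59563513] [195.17992801 150.39380999]
low near corner [202.92234466 184.5956025 ] [0.57202207 0.24188023 0.01      ]
........................................
........................................
........................................
........................................
........................................
........................................
........................................
........................................
........................................
...............#........................
...............#........................
...............##.......................
...............##.......................
...............###......................
..............############..............
............###############.............
............###############.............
............###############.........
[... 525 characters left out ...]
............
............################............
............################............
.............##############.............
.............####...##..................
........................................
........................................
........................................
........................................
........................................
........................................
........................................
[0.66488621 0.28359914 0.03      ]
[0.67105668 0.21819627 0.03      ]
[0.58220844 0.2062502  0.03      ]
[0.57603737 0.27354621 0.03      ]
jaw mean [0.55762589 0.04599486]
jaw dir 29.678041 [0.8688213  0.4951257  0.5576259  0.04599486]
```

Run:
```python
from h import *
for z in (.145,.15,.155,.16):
    N=onz('scene',310.8,145,z); F=onz('scene',335.3,159.7,z)
    print(z,N,F,(N+F)/2,np.degrees(np.arctan2((F-N)[1],(F-N)[0])),proj('top',N),proj('top',F))
# predicted from block: 
a=np.radians(6.8)
for c in [(.6225,.2448)]:
  for x in(-.055,.055):
    for z in (.01,.03,.15,.16):
        p=np.array([c[0]+x*np.cos(a),c[1]+x*np.sin(a),z]); print(x,z,p,proj('top',p),proj('scene',p))
  for x in(-.045,.045):
   for y in (-.035,.035):
    for z in (0,.03):
        p=np.array([c[0]+x*np.cos(a)-y*np.sin(a),c[1]+x*np.sin(a)+y*np.cos(a),z]); print(x,y,z,proj('top',p).round(1),proj('scene',p).round(1))
```

```text
0.145 [0.57081412 0.24357483 0.145     ] [0.67834844 0.25781365 0.145     ] [0.62458128 0.25069424 0.145     ] 7.542761639457586 [194.60095275 181.28228857] [192.47938739 153.92039142]
0.15 [0.57473153 0.23952112 0.15      ] [0.68178501 0.25369627 0.15      ] [0.62825827 0.24660869 0.15      ] 7.54276163945758 [195.50205722 180.06098657] [193.37391175 152.75207359]
0.155 [0.57864894 0.23546741 0.155     ] [0.68522158 0.24957888 0.155     ] [0.63193526 0.24252314 0.155     ] 7.542761639457572 [196.40884941 178.83212373] [194.2740754  151.57656697]
0.16 [0.58256635 0.23141369 0.16      ] [0.68865814 0.2454615  0.16      ] [0.63561225 0.2384376  0.16      ] 7.542761639457557 [197.32137924 177.59563513] [195.17992801 150.39380999]
-0.055 0.01 [0.5678869  0.23828778 0.01      ] [201.10415506 187.99717683] [306.69621548 172.25623483]
-0.055 0.03 [0.5678869  0.23828778 0.03      ] [200.39523185 187.18462021] [307.0385615  168.43520771]
-0.055 0.15 [0.5678869  0.23828778 0.15      ] [195.72643963 181.83219958] [309.21888574 144.13132145]
-0.055 0.16 [0.5678869  0.23828778 0.16      ] [195.3018657  181.34536038] [309.41100687 141.99235498]
0.055 0.01 [0.6771131  0.25131222 0.01      ] [199.39071695 162.49393379] [329.7807158 187.4205466]
0.055 0.03 [0.6771131  0.25131222 0.03      ] [198.6688256 161.3655463] [330.32822766 183.60107447]
0.055 0.15 [0.6771131  0.25131222 0.15      ] [193.92101306 153.9424662 ] [333.82151127 159.2615021 ]
0.055 0.16 [0.6771131  0.25131222 0.16      ] [193.48980757 153.26813433] [334.12984884 157.11561392]
-0.045 -0.035 0 [209.6 185.3] [302.3 180.3]
-0.045 -0.035 0.03 [208.7 184.1] [302.8 174.6]
-0.045 0.035 0 [193.  186.8] [314.7 170.8]
-0.045 0.035 0.03 [191.8 185.6] [315.3 165.1]
0.045 -0.035 0 [208.1 164.6] [321.1 192.9]
0.045 -0.035 0.03 [207.2 163. ] [321.9 187.2]
0.045 0.035 0 [191.7 166. ] [333.5 182.9]
0.045 0.035 0.03 [190.5 164.4] [334.3 177.2]
```

Run:
```python
from h import *
from scipy.spatial.transform import Rotation as R
tip=onz('top',244.8,185.8,.03)[:2]
e1=onz('top',251.9,215.0,.005)[:2]; e2=onz('top',262.4,211,.005)[:2]
m=(e1+e2)/2; d=tip-m; print('tip',tip,e1,e2,'len',np.hypot(*d),'yaw',np.degrees(np.arctan2(d[1],d[0])))
print('perp by handles',np.degrees(np.arctan2((e2-e1)[1],(e2-e1)[0]))+90, np.hypot(*(e2-e1)))
yaw=np.arctan2(d[1],d[0]);u=d/np.hypot(*d); c=(tip+m)/2; piv=c-u*.005; print('pivot',piv,'grip',piv-.038*u)
n=np.array([-u[1],u[0]])
for x,y,z in ((70,0,30),(70,0,0),(-60,27,30),(-60,27,0),(-60,-27,30),(-60,-27,0)):
    p=np.r_[piv+u*x/1000+n*y/1000,z/1000]; print(x,y,z,proj('top',p).round(1),proj('scene',p).round(1))
o=status.get_obs(); q=o['eef_rot']; M=R.from_quat(q[[1,2,3,0]]).as_matrix(); print(M.round(3))
```

```text
tip [0.57907802 0.05493117] [0.46119854 0.02216554] [ 0.47916185 -0.02101472] len 0.12170984323307901 yaw 26.52582934787486
perp by handles 22.587675217013043 0.04676767593698037
pivot [0.52015544 0.02552028] grip [0.48615558 0.00854944]
70 0 30 [244.4 184.9] [271.5 193.4]
70 0 0 [244.6 186.2] [271.4 199.1]
-60 27 30 [251.6 216.1] [242.  177.3]
-60 27 0 [251.7 216.7] [242.2 183. ]
-60 -27 30 [263.6 210.5] [235.1 187.1]
-60 -27 0 [263.4 211.3] [235.5 192.8]
[[-0.942  0.336 -0.001]
 [ 0.336  0.942 -0.001]
 [ 0.    -0.002 -1.   ]]
```

```bash
cat >> h.py <<'E'
from scipy.spatial.transform import Rotation as R
def plan(pos,yaw):
    """target TCP pos, tool-y heading yaw deg (tool down) -> shift cm, rotvec deg in tool axes"""
    o=status.get_obs(); M=R.from_quat(o['eef_rot'][[1,2,3,0]]).as_matrix()
    y=np.radians(yaw); Y=np.array([np.cos(y),np.sin(y),0]); Z=np.array([0,0,-1.]); X=np.cross(Y,Z)
    T=np.stack([X,Y,Z],1)
    print('t',o['time_s'],'pos',o['eef_pos'].round(4),'op',round(o['opening'],3),'F',o['wrist_force'].round(1))
    print('lin cm',(M.T@(np.array(pos)-o['eef_pos'])*100).round(2),'rot deg',np.degrees(R.from_matrix(M.T@T).as_rotvec()).round(2))
E
python3 - <<'E'
from h import *
plan((.488,.010,.15),115.5)
E
```

```text
t 0.1 pos [0.193  0.5411 0.2305] op 0.998 F [-0.2  0.4  0.3]
lin cm [-45.64 -40.1    8.1 ] rot deg [ -0.08  -0.05 -45.14]
```

```bash
python3 -m handwheel '[{"grip":8.5,"linear":[-1,-1,0],"rotation":[0,0,-1]},{"grip":8.5,"linear":[-3,-2.6,0],"rotation":[0,0,-3]},{"grip":8.5,"linear":[-5.5,-4.8,0],"rotation":[0,0,-6]},{"grip":8.5,"linear":[-8.5,-7.5,0],"rotation":[0,0,-9]},{"grip":8.5,"linear":[-11.5,-10.1,0],"rotation":[0,0,-12]},{"grip":8.5,"linear":[-14.5,-12.7,0],"rotation":[0,0,-15]},{"grip":8.5,"linear":[-17.5,-15.4,0],"rotation":[0,0,-18]},{"grip":8.5,"linear":[-20.5,-18,0],"rotation":[0,0,-21]},{"grip":8.5,"linear":[-23.5,-20.6,0],"rotation":[0,0,-24]},{"grip":8.5,"linear":[-26.5,-23.3,0],"rotation":[0,0,-27]},{"grip":8.5,"linear":[-29.5,-25.9,0],"rotation":[0,0,-30]},{"grip":8.5,"linear":[-31,-27.2,0],"rotation":[0,0,-32]}]'
python3 - <<'E'
from h import *
plan((.488,.010,.15),115.5)
E
```

```text
time_s: 1.1
eef_pos: [0.3951, 0.1778, 0.2312]
eef_rot: [0.0, -0.108, 0.994, -0.001]
wrist_force: [0.8, -0.3, -0.0]
opening: 0.996
t 1.1 pos [0.3951 0.1778 0.2312] op 0.996 F [ 0.8 -0.3 -0. ]
lin cm [ -5.47 -18.37   8.15] rot deg [-7.000e-02  1.000e-02 -1.313e+01]
```

```bash
python3 -m handwheel '[{"grip":8.5,"linear":[-0.8,-2.5,0.5],"rotation":[0,0,-2]},{"grip":8.5,"linear":[-1.6,-5.4,1.5],"rotation":[0,0,-4]},{"grip":8.5,"linear":[-2.5,-8.4,3],"rotation":[0,0,-6]},{"grip":8.5,"linear":[-3.4,-11.4,4.5],"rotation":[0,0,-8]},{"grip":8.5,"linear":[-4.2,-14,6],"rotation":[0,0,-10]},{"grip":8.5,"linear":[-4.8,-16.2,7.2],"rotation":[0,0,-11.5]},{"grip":8.5,"linear":[-5.3,-17.8,7.9],"rotation":[0,0,-12.7]},{"grip":8.5,"linear":[-5.4,-18.3,8.1],"rotation":[0,0,-13]},{"grip":8.5,"linear":[-5.4,-18.3,8.1],"rotation":[0,0,-13]},{"grip":8.5,"linear":[-5.4,-18.3,8.1],"rotation":[0,0,-13]}]'
python3 - <<'E'
from h import *
plan((.488,.010,.003),115.5)
for n in ("scene","top"):
    im=cams.camera(n); cv2.imwrite(f"pics/{n}1.png",im[:,:,::-1])
    g=proj(n,[.488,.01,.02]).astype(int); crop(n,im,g,36,f"pics/{n}1c.png",8)
E
```

```text
time_s: 1.93
eef_pos: [0.4853, 0.0144, 0.1503]
eef_rot: [-0.0, -0.219, 0.976, 0.0]
wrist_force: [0.7, -0.1, -0.2]
opening: 0.997
t 1.9333 pos [0.4853 0.0144 0.1503] op 0.997 F [ 0.7 -0.1 -0.2]
lin cm [-0.06 -0.53 14.73] rot deg [ 0.04 -0.02 -0.2 ]
```

View pics/scene1c.png

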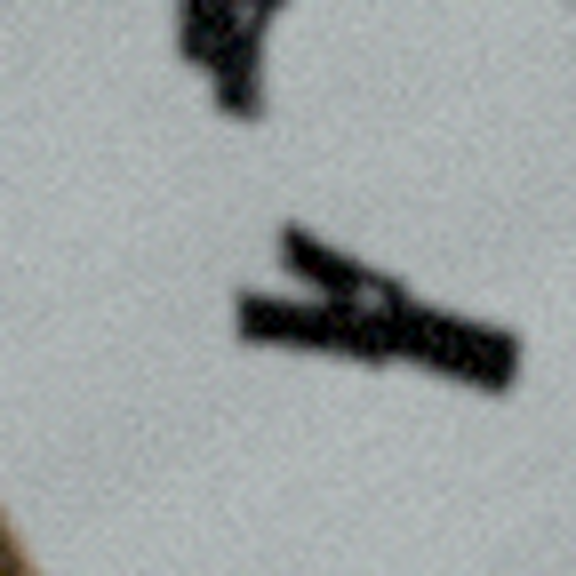

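View pics/top1c.png

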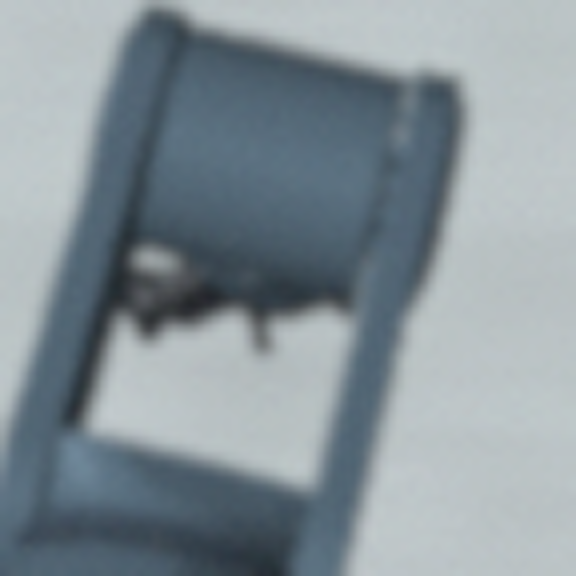

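```bash
python3 -m handwheel '[{"grip":8.5,"linear":[0,-0.2,1],"rotation":[0,0,0]},{"grip":8.5,"linear":[0,-0.5,3],"rotation":[0,0,0]},{"grip":8.5,"linear":[-0.1,-0.5,5.5],"rotation":[0,0,0]},{"grip":8.5,"linear":[-0.1,-0.5,8],"rotation":[0,0,0]},{"grip":8.5,"linear":[-0.1,-0.5,10],"rotation":[0,0,0]},{"grip":8.5,"linear":[-0.1,-0.5,11.3],"rotation":[0,0,0]},{"grip":8.5,"linear":[-0.1,-0.5,11.6],"rotation":[0,0,0]},{"grip":8.5,"linear":[-0.1,-0.5,11.6],"rotation":[0,0,0]}]'
python3 - <<'E'
from h import *
plan((.488,.010,.004),115.5)
for n in ("scene",):
    im=cams.camera(n); cv2.imwrite(f"pics/{n}2.png",im[:,:,::-1])
    g=proj(n,[.488,.01,.02]).astype(int); crop(n,im,g,36,f"pics/{n}2c.png",8)
E
```

```text
time_s: 2.7
eef_pos: [0.4877, 0.0106, 0.0333]
eef_rot: [-0.001, -0.22, 0.976, 0.001]
wrist_force: [0.3, 0.0, 0.1]
opening: 0.996
t 2.7 pos [0.4877 0.0106 0.0333] op 0.996 F [0.3 0.  0.1]
lin cm [-0.01 -0.08  2.93] rot deg [ 0.08 -0.1  -0.1 ]
```

View pics/scene2c.png

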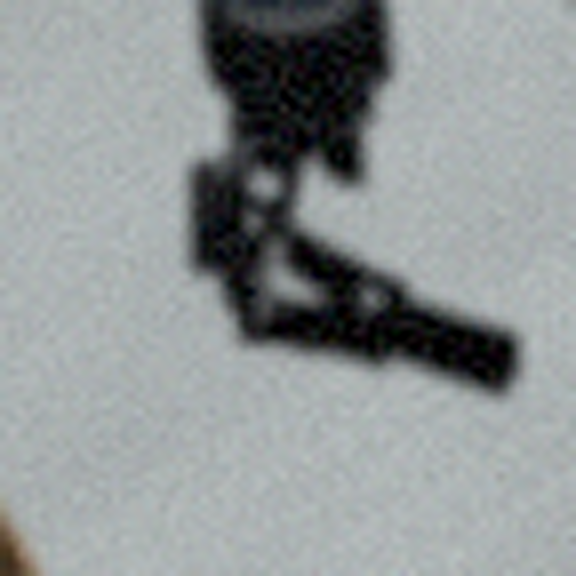

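Run:
```python
from h import *
o=status.get_obs(); p=o['eef_pos']; M=R.from_quat(o['eef_rot'][[1,2,3,0]]).as_matrix()
g=proj('scene',[.488,.01,.02]).astype(int)
for y in (-.057,-.0425,.0425,.057):
  for x in (-.011,.011):
    print(y,x,((proj('scene',p+M@[x,y,-.013])-g+36.5)*8).round())
# clip points in crop, model
u=np.array([np.cos(np.radians(26)),np.sin(np.radians(26))]);n=np.array([-u[1],u[0]])
piv=np.array([.488,.010])+.038*u
for x,y in ((70,0),(-60,27),(-60,-27),(-38,0)):
  for z in (0,30): print(x,y,z,((proj('scene',np.r_[piv+u*x/1e3+n*y/1e3,z/1e3])-g+36.5)*8).round())
```

```text
-0.057 -0.011 [259. 343.]
-0.057 0.011 [215. 327.]
-0.0425 -0.011 [275. 322.]
-0.0425 0.011 [230. 305.]
0.0425 -0.011 [363. 197.]
0.0425 0.011 [320. 182.]
0.057 -0.011 [378. 177.]
0.057 0.011 [334. 162.]
70 0 0 [515. 399.]
70 0 30 [516. 354.]
-60 27 0 [283. 268.]
-60 27 30 [281. 223.]
-60 -27 0 [229. 347.]
-60 -27 30 [226. 301.]
-38 0 0 [299. 322.]
-38 0 30 [297. 277.]
```

```bash
python3 -m handwheel '[{"grip":8.5,"linear":[0,0,0.6],"rotation":[0,0,0]},{"grip":8.5,"linear":[0,0,1.4],"rotation":[0,0,0]},{"grip":8.5,"linear":[0,0,2.2],"rotation":[0,0,0]},{"grip":8.5,"linear":[0,0,2.8],"rotation":[0,0,0]},{"grip":8.5,"linear":[0,0,2.9],"rotation":[0,0,0]},{"grip":8.5,"linear":[0,0,2.9],"rotation":[0,0,0]}]'
python3 -m handwheel '[{"grip":7,"linear":[0,0,0],"rotation":[0,0,0]},{"grip":6,"linear":[0,0,0],"rotation":[0,0,0]},{"grip":5.2,"linear":[0,0,0],"rotation":[0,0,0]},{"grip":4.6,"linear":[0,0,0],"rotation":[0,0,0]},{"grip":4.2,"linear":[0,0,0],"rotation":[0,0,0]},{"grip":3.8,"linear":[0,0,0],"rotation":[0,0,0]},{"grip":3.4,"linear":[0,0,0],"rotation":[0,0,0]},{"grip":3,"linear":[0,0,0],"rotation":[0,0,0]},{"grip":2.5,"linear":[0,0,0],"rotation":[0,0,0]},{"grip":2,"linear":[0,0,0],"rotation":[0,0,0]},{"grip":2,"linear":[0,0,0],"rotation":[0,0,0]},{"grip":2,"linear":[0,0,0],"rotation":[0,0,0]}]'
python3 - <<'E'
from h import *
plan((.488,.010,.004),115.5)
for n in ("scene","top"):
    im=cams.camera(n); cv2.imwrite(f"pics/{n}3.png",im[:,:,::-1])
    g=proj(n,[.488,.01,.02]).astype(int); crop(n,im,g,36,f"pics/{n}3c.png",7)
E
```

```text
time_s: 3.25
eef_pos: [0.4881, 0.01, 0.0046]
eef_rot: [-0.001, -0.219, 0.976, 0.0]
wrist_force: [0.0, -0.7, -0.2]
opening: 0.998
time_s: 4.25
eef_pos: [0.4892, 0.0104, 0.0068]
eef_rot: [0.0, -0.219, 0.976, 0.0]
wrist_force: [-5.9, 2.9, 15.8]
opening: 0.313
t 4.25 pos [0.4892 0.0104 0.0068] op 0.313 F [-5.9  2.9 15.8]
lin cm [0.13 0.02 0.28] rot deg [ 0.02  0.05 -0.14]
```

View pics/scene3c.png

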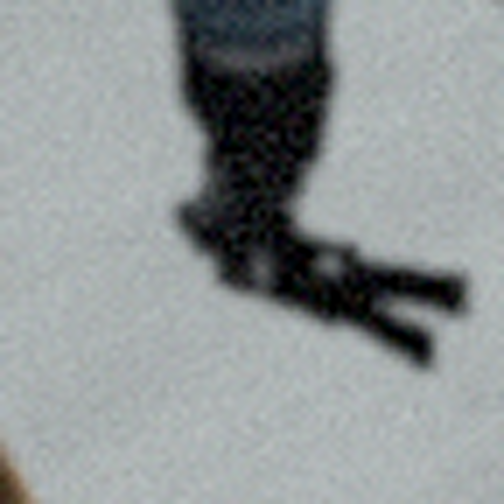

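View pics/top3c.png

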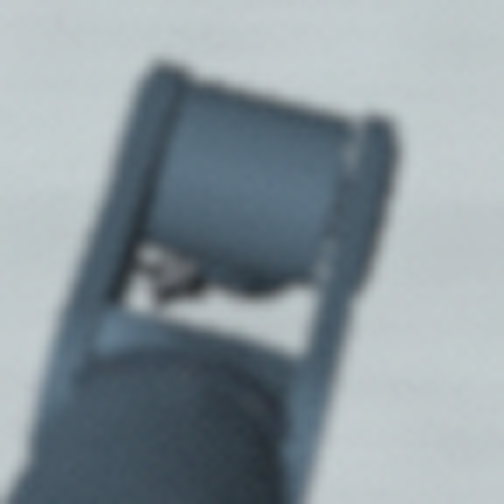

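```bash
python3 -m handwheel '[{"grip":2,"linear":[0,0,-0.4],"rotation":[0,0,0]},{"grip":2,"linear":[0,0,-1],"rotation":[0,0,0]},{"grip":2,"linear":[0,0,-2],"rotation":[0,0,0]},{"grip":2,"linear":[0,0,-3.5],"rotation":[0,0,0]},{"grip":2,"linear":[0,0,-5.2],"rotation":[0,0,0]},{"grip":2,"linear":[0,0,-7],"rotation":[0,0,0]},{"grip":2,"linear":[0,0,-8.2],"rotation":[0,0,0]},{"grip":2,"linear":[0,0,-8.8],"rotation":[0,0,0]},{"grip":2,"linear":[0,0,-9],"rotation":[0,0,0]},{"grip":2,"linear":[0,0,-9],"rotation":[0,0,0]}]'
python3 - <<'E'
from h import *
plan((.424,.221,.087),97)
for n in ("scene","top"):
    im=cams.camera(n); cv2.imwrite(f"pics/{n}4.png",im[:,:,::-1])
    g=proj(n,[.488,.01,.09]).astype(int); crop(n,im,g,36,f"pics/{n}4c.png",7)
E
```

```text
time_s: 5.18
eef_pos: [0.489, 0.0098, 0.0957]
eef_rot: [0.0, -0.219, 0.976, -0.0]
wrist_force: [-0.2, -0.4, -1.2]
opening: 0.309
t 5.1833 pos [0.489  0.0098 0.0957] op 0.309 F [-0.2 -0.4 -1.2]
lin cm [-3.17 21.87  0.86] rot deg [-0.03  0.04 18.36]
```

View pics/scene4c.png

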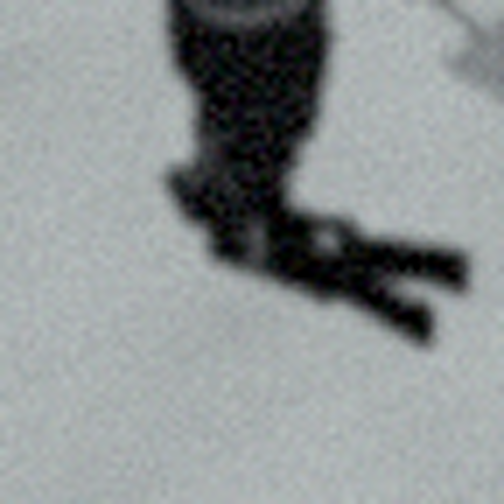

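View pics/top4c.png

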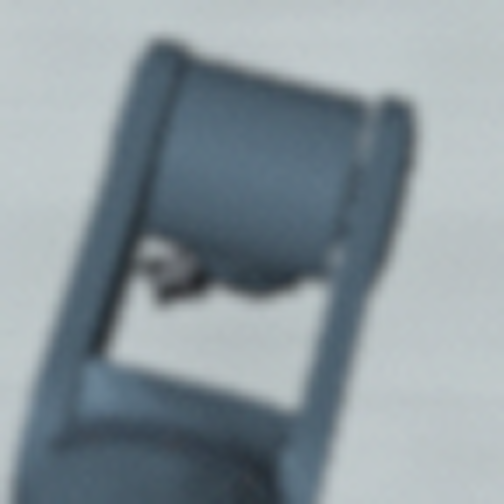

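```bash
cat >> h.py <<'E'
def model(n,org=(0,0),w=36,s=7):
    o=status.get_obs(); p=o['eef_pos']; M=R.from_quat(o['eef_rot'][[1,2,3,0]]).as_matrix(); sg=np.sign(M[1,1])
    # clip x = -tool x here (tool y ~ +y, z down => x back)
    for x,y in ((108,17),(108,-17),(38,10),(38,-10),(-22,15),(-22,-15)):
        for z in (-7,23):
            q=p+M@np.array([-x/1e3*sg,y/1e3,-z/1e3]); print(x,y,z,((proj(n,q)-org+w+.5)*s).round(),q.round(3))
E
python3 - <<'E'
from h import *
model('scene',proj('scene',[.488,.01,.09]).astype(int))
E
```

```text
108 17 -7 [467. 308.] [0.578 0.072 0.088]
108 17 23 [468. 265.] [0.579 0.072 0.118]
108 -17 -7 [437. 353.] [0.593 0.041 0.088]
108 -17 23 [438. 310.] [0.593 0.041 0.118]
38 10 -7 [334. 272.] [0.518 0.035 0.088]
38 10 23 [333. 229.] [0.518 0.035 0.118]
38 -10 -7 [315. 298.] [0.527 0.017 0.088]
38 -10 23 [314. 255.] [0.527 0.017 0.118]
-22 15 -7 [232. 229.] [0.462 0.014 0.088]
-22 15 23 [230. 186.] [0.462 0.014 0.118]
-22 -15 -7 [204. 267.] [ 0.475 -0.013  0.088]
-22 -15 23 [201. 224.] [ 0.475 -0.013  0.118]
```

```bash
python3 -m handwheel '[{"grip":2,"linear":[0.2,0.5,0],"rotation":[0,0,0.5]},{"grip":2,"linear":[0.2,2,0],"rotation":[0,0,2]},{"grip":2,"linear":[0,4.5,0.2],"rotation":[0,0,4]},{"grip":2,"linear":[-0.4,7.5,0.4],"rotation":[0,0,6.5]},{"grip":2,"linear":[-0.9,10.5,0.6],"rotation":[0,0,9]},{"grip":2,"linear":[-1.5,13.5,0.7],"rotation":[0,0,11.5]},{"grip":2,"linear":[-2.1,16.5,0.9],"rotation":[0,0,14]},{"grip":2,"linear":[-2.7,19,0.9],"rotation":[0,0,16]},{"grip":2,"linear":[-3,20.8,0.9],"rotation":[0,0,17.5]},{"grip":2,"linear":[-3.2,21.7,0.9],"rotation":[0,0,18.3]},{"grip":2,"linear":[-3.2,21.9,0.9],"rotation":[0,0,18.4]},{"grip":2,"linear":[-3.2,21.9,0.9],"rotation":[0,0,18.4]}]'
python3 - <<'E'
from h import *
plan((.4837,.228,.086),97)
for n in ("scene","top"):
    im=cams.camera(n); cv2.imwrite(f"pics/{n}5.png",im[:,:,::-1])
    g=proj(n,[.52,.22,.09]).astype(int); crop(n,im,g,40,f"pics/{n}5c.png",7)
model('scene',proj('scene',[.52,.22,.09]).astype(int),40)
E
```

```text
time_s: 6.28
eef_pos: [0.4228, 0.2219, 0.0856]
eef_rot: [-0.001, -0.062, 0.998, -0.0]
wrist_force: [0.4, -0.6, -1.2]
opening: 0.31
t 6.2833 pos [0.4228 0.2219 0.0856] op 0.31 F [ 0.4 -0.6 -1.2]
lin cm [-6.12 -0.14 -0.05] rot deg [-0.01 -0.09  0.06]
108 17 -7 [341. 288.] [0.529 0.251 0.079]
108 17 23 [345. 245.] [0.529 0.251 0.109]
108 -17 -7 [298. 320.] [0.533 0.217 0.079]
108 -17 23 [301. 277.] [0.533 0.217 0.109]
38 10 -7 [234. 232.] [0.46  0.236 0.079]
38 10 23 [236. 190.] [0.46  0.236 0.109]
38 -10 -7 [209. 250.] [0.462 0.216 0.079]
38 -10 23 [210. 208.] [0.463 0.216 0.109]
-22 15 -7 [159. 177.] [0.4   0.233 0.079]
-22 15 23 [160. 134.] [0.4   0.233 0.109]
-22 -15 -7 [121. 203.] [0.404 0.203 0.079]
-22 -15 23 [121. 160.] [0.404 0.203 0.109]
```

View pics/scene5c.png

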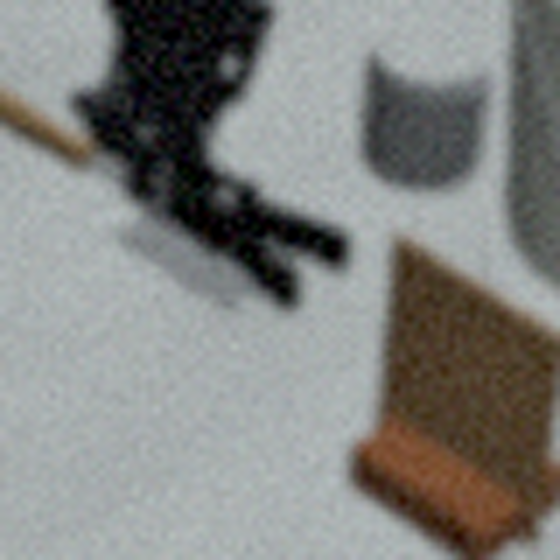

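View pics/top5c.png

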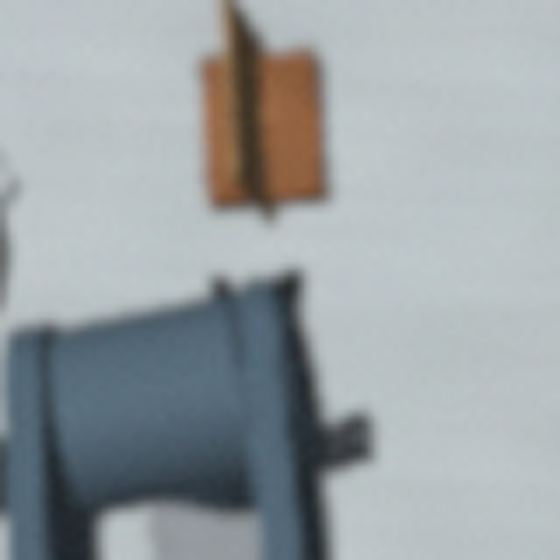

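Run:
```python
from h import *
g=proj('top',[.52,.22,.09]).astype(int); gs=proj('scene',[.52,.22,.09]).astype(int)
px=lambda c,g: np.array(c)/7-.5-40+g
for c in ((218,278),(293,276)): print('tip',px(c,g),onz('top',*px(c,g),.11))
model('top',g,40)
a=np.radians(7)
for nm,c in (('avg',(.571,.239)),('top',(.5679,.2383))):
  for z in (.01,.095,.15):
    print(nm,z,(proj('top',[*c,z])-g+40.5)*7,(proj('scene',[*c,z])-gs+40.5)*7)
# scene tips -> position at z=.11 top corners
for c in ((345,237),(300,277)): print('stip',onz('scene',*px(c,gs),.11))
for c in ((398,238),): print('scene card near top',onz('scene',*px(c,gs),.15))
t=cv2.imread('pics/top5.png')[:,:,::-1]; 
x=t[150:192,180:222,::-1]; cv2.imwrite('pics/card5.png',cv2.resize(np.clip(x*1.7,0,255).astype(np.uint8),(588,588),interpolation=cv2.INTER_CUBIC))
```

```text
tip [192.64285714 195.21428571] [0.52178572 0.25429496 0.11      ]
tip [203.35714286 194.92857143] [0.52414026 0.21250934 0.11      ]
108 17 -7 [234. 274.] [0.529 0.251 0.079]
108 17 23 [225. 266.] [0.529 0.251 0.109]
108 -17 -7 [293. 269.] [0.533 0.217 0.079]
108 -17 23 [286. 261.] [0.533 0.217 0.109]
38 10 -7 [254. 395.] [0.46  0.236 0.079]
38 10 23 [246. 389.] [0.46  0.236 0.109]
38 -10 -7 [290. 392.] [0.462 0.216 0.079]
38 -10 23 [282. 386.] [0.463 0.216 0.109]
-22 15 -7 [253. 502.] [0.4   0.233 0.079]
-22 15 23 [244. 498.] [0.4   0.233 0.109]
-22 -15 -7 [306. 497.] [0.404 0.203 0.079]
-22 -15 23 [299. 493.] [0.404 0.203 0.109]
avg 0.01 [276.31261615 222.32053383] [370.31380589 434.94231812]
avg 0.095 [254.25715687 196.80253739] [380.96695658 318.16487215]
avg 0.15 [238.59349759 178.67597886] [388.2843713  238.05605803]
top 0.01 [277.20984774 227.45807002] [365.40718829 432.29712835]
top 0.095 [255.19759158 202.22555637] [375.87685596 315.5244566 ]
top 0.15 [239.56402423 184.30112662] [383.06792713 235.42267965]
stip [0.52487751 0.25444909 0.11      ]
stip [0.53342331 0.21586273 0.11      ]
scene card near top [0.57400882 0.24282123 0.15      ]
```

View pics/card5.png

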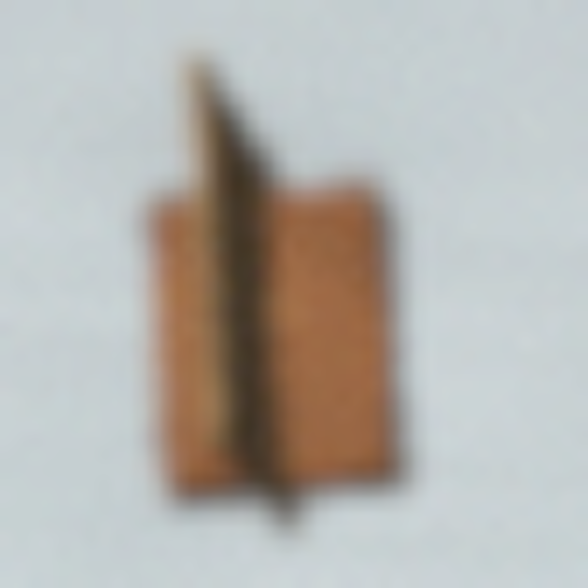

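Run:
```python
from h import *
g=proj('top',[.52,.22,.09]).astype(int); gs=proj('scene',[.52,.22,.09]).astype(int)
px=lambda c,g: np.array(c)/7-.5-40+g
print(tri(px((222,278),g),px((342,235),gs)), tri(px((290,276),g),px((299,273),gs)))
s=cv2.imread('pics/scene5.png'); u,v=gs
x=s[v-22:v+14,u-30:u+18]; cv2.imwrite('pics/s5z.png',cv2.resize(np.clip(x*2.,0,255).astype(np.uint8),None,fx=14,fy=14,interpolation=cv2.INTER_CUBIC)); print(u-30,v-22)
m=(cv2.GaussianBlur(cv2.cvtColor(s,cv2.COLOR_BGR2GRAY),(0,0),.6)[v-22:v+14,u-30:u+18]<55)
for r in m: print(''.join('#' if q else '.' for q in r))
print(R.from_quat(status.get_obs()['eef_rot'][[1,2,3,0]]).as_matrix().round(3))
model('scene',gs-np.array([0,0]),30,1)
```

```text
(array([0.52247181, 0.25300737, 0.11017274]), np.float64(0.002281322289972991)) (array([0.52645664, 0.21745896, 0.10600335]), np.float64(0.006298587855926022))
265 129
...#################......................######
...#################.......................#####
...#################......................######
....################.......................#####
......##############.......................#####
.......#############........................####
........#############........................###
........###############........................#
........#################.......................
.........##################.....................
..........#################.....................
...........##################...................
............###################.................
.............#####################..............
...............######################...........
................#######################.........
..................#####################.........
...................#####################........
.....................##########...#####........#
.
[... 686 characters left out ...]
.............................................##
.............................................###
.............................................###
[[-0.993 -0.121 -0.001]
 [-0.121  0.993 -0.   ]
 [ 0.001 -0.    -1.   ]]
108 17 -7 [39. 31.] [0.529 0.251 0.079]
108 17 23 [39. 25.] [0.529 0.251 0.109]
108 -17 -7 [33. 36.] [0.533 0.217 0.079]
108 -17 23 [33. 30.] [0.533 0.217 0.109]
38 10 -7 [23. 23.] [0.46  0.236 0.079]
38 10 23 [24. 17.] [0.46  0.236 0.109]
38 -10 -7 [20. 26.] [0.462 0.216 0.079]
38 -10 23 [20. 20.] [0.463 0.216 0.109]
-22 15 -7 [13. 15.] [0.4   0.233 0.079]
-22 15 23 [13.  9.] [0.4   0.233 0.109]
-22 -15 -7 [ 7. 19.] [0.404 0.203 0.079]
-22 -15 23 [ 7. 13.] [0.404 0.203 0.109]
```

View pics/s5z.png

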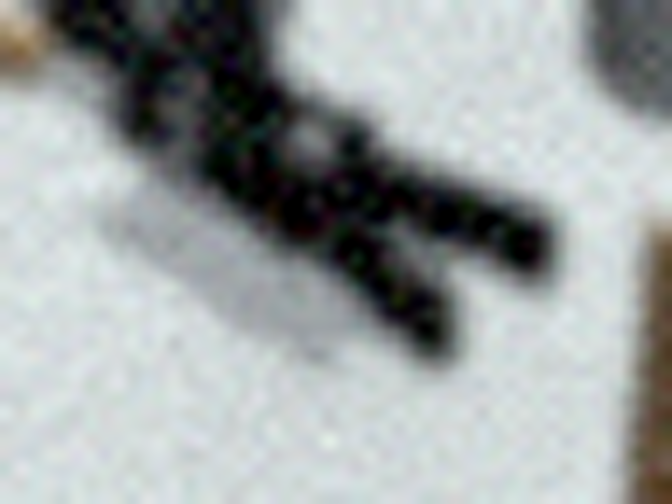

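Run:
```python
from h import *
th=np.radians(25.3)
def prt(n,img,g,p,th,w0,pit):
    s=cv2.imread(img); gr=cv2.GaussianBlur(cv2.cvtColor(s,cv2.COLOR_BGR2GRAY),(0,0),.6)
    u0,v0,u1,v1=w0; m=gr[v0:v1,u0:u1]<70
    for i,r in enumerate(m): print(v0+i,''.join('#' if q else '.' for q in r))
    print('u0',u0)
    c,si=np.cos(th),np.sin(th)
    for pd in pit:
      P=np.radians(pd)
      for x,y in ((108,17),(108,-17),(60,-12)):
        for z in (-15,15):
          X=x*np.cos(P)-z*np.sin(P); Z=x*np.sin(P)+z*np.cos(P)
          print(pd,x,y,z,proj(n,[p[0]+(X*c-y*si)/1e3,p[1]+(X*si+y*c)/1e3,p[2]+Z/1e3]).round(1))
prt('scene','pics/scene3.png',0,(.4892,.0104,.015),th,(238,170,282,208),(0,))
prt('scene','pics/scene5.png',0,(.4228,.2219,.0856+.008),np.radians(6.95),(265,129,308,160),(0,4))
```

```text
170 ################............................
171 ################............................
172 ################............................
173 ###############.............................
174 ##############..............................
175 ##############..............................
176 #############...............................
177 #############...............................
178 ############................................
179 ############................................
180 ############................................
181 ############................................
182 #############...............................
183 ##############..............................
184 #################...........................
185 #####################.......................
186 ######################......................
187 #########################...................
188 .#############################..............
189 .###################################........
190 ..###################################.......
191 ...##################################.......
192 ........##########
[... 2044 characters left out ...]
..................#######..........
153 ............................#####..........
154 .............................###...........
155 ...........................................
156 ...........................................
157 ...........................................
158 ...........................................
159 ...........................................
u0 265
0 108 17 -15 [303.3 151.5]
0 108 17 15 [303.8 145.4]
0 108 -17 -15 [297.1 156. ]
0 108 -17 15 [297.6 149.9]
0 60 -12 -15 [288.3 149.1]
0 60 -12 15 [288.6 143. ]
4 108 17 -15 [303.6 150. ]
4 108 17 15 [303.6 143.7]
4 108 -17 -15 [297.4 154.6]
4 108 -17 15 [297.4 148.2]
4 60 -12 -15 [288.6 148.4]
4 60 -12 15 [288.4 142. ]
```

```bash
python3 -m handwheel '[{"grip":2,"linear":[-0.2,0.1,0],"rotation":[0,0,0]},{"grip":2,"linear":[-0.6,0.15,0],"rotation":[0,0,0]},{"grip":2,"linear":[-1.2,0.15,0],"rotation":[0,0,0]},{"grip":2,"linear":[-1.8,0.15,0],"rotation":[0,0,0]},{"grip":2,"linear":[-2.4,0.15,0],"rotation":[0,0,0]},{"grip":2,"linear":[-3,0.15,0],"rotation":[0,0,0]},{"grip":2,"linear":[-3.6,0.15,0],"rotation":[0,0,0]},{"grip":2,"linear":[-4.1,0.15,0],"rotation":[0,0,0]},{"grip":2,"linear":[-4.4,0.15,0],"rotation":[0,0,0]},{"grip":2,"linear":[-4.5,0.15,0],"rotation":[0,0,0]},{"grip":2,"linear":[-4.5,0.15,0],"rotation":[0,0,0]}]'
python3 - <<'E'
from h import *
plan((.4837,.228,.086),97)
a=[]
for n in ("scene","top"):
    im=cams.camera(n); cv2.imwrite(f"pics/{n}6.png",im[:,:,::-1])
    g=proj(n,[.57,.24,.09]).astype(int); print(g); crop(n,im,g,20,f"pics/{n}6c.png",10); a.append(cv2.imread(f"pics/{n}6c.png"))
cv2.imwrite('pics/both6.png',np.hstack(a))
E
```

```text
time_s: 7.3
eef_pos: [0.4685, 0.2285, 0.0862]
eef_rot: [-0.0, -0.061, 0.998, -0.0]
wrist_force: [0.7, -0.4, -0.7]
opening: 0.31
t 7.3 pos [0.4685 0.2285 0.0862] op 0.31 F [ 0.7 -0.4 -0.7]
lin cm [-1.5  -0.23  0.02] rot deg [-0.   -0.01 -0.04]
[308 156]
[197 184]
```

View pics/both6.png

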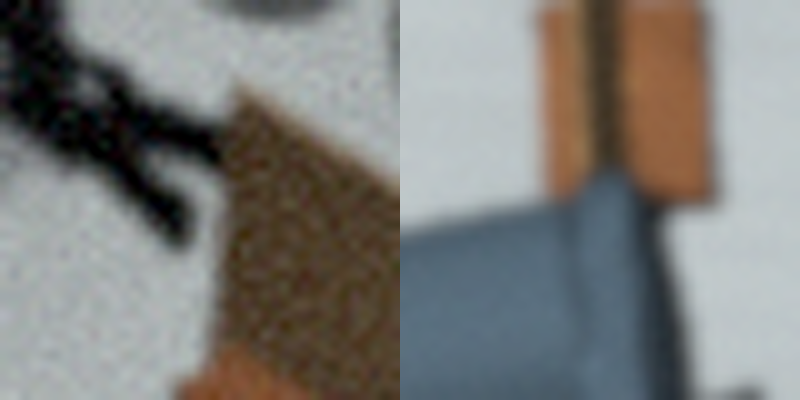

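```bash
python3 -m handwheel '[{"grip":2,"linear":[-0.2,0,0],"rotation":[0,0,0]},{"grip":2,"linear":[-0.6,0,0],"rotation":[0,0,0]},{"grip":2,"linear":[-1,0,0],"rotation":[0,0,0]},{"grip":2,"linear":[-1.4,0,0],"rotation":[0,0,0]},{"grip":2,"linear":[-1.8,0,0],"rotation":[0,0,0]},{"grip":2,"linear":[-2.1,0,0],"rotation":[0,0,0]},{"grip":2,"linear":[-2.3,0,0],"rotation":[0,0,0]},{"grip":2,"linear":[-2.4,0,0],"rotation":[0,0,0]},{"grip":2,"linear":[-2.4,0,0],"rotation":[0,0,0]},{"grip":2,"linear":[-2.4,0,0],"rotation":[0,0,0]}]'
python3 - <<'E'
from h import *
plan((.4837,.228,.086),97)
a=[]
for n in ("scene","top"):
    im=cams.camera(n); cv2.imwrite(f"pics/{n}7.png",im[:,:,::-1])
    g=proj(n,[.57,.24,.09]).astype(int); print(g); crop(n,im,g,20,f"pics/{n}7c.png",10); a.append(cv2.imread(f"pics/{n}7c.png"))
cv2.imwrite('pics/both7.png',np.hstack(a))
E
```

```text
time_s: 8.23
eef_pos: [0.4921, 0.2313, 0.0862]
eef_rot: [-0.0, -0.061, 0.998, -0.0]
wrist_force: [0.3, -0.2, -1.2]
opening: 0.31
t 8.2333 pos [0.4921 0.2313 0.0862] op 0.31 F [ 0.3 -0.2 -1.2]
lin cm [ 0.87 -0.23  0.02] rot deg [-0.   -0.02 -0.04]
[308 156]
[197 184]
```

View pics/both7.png

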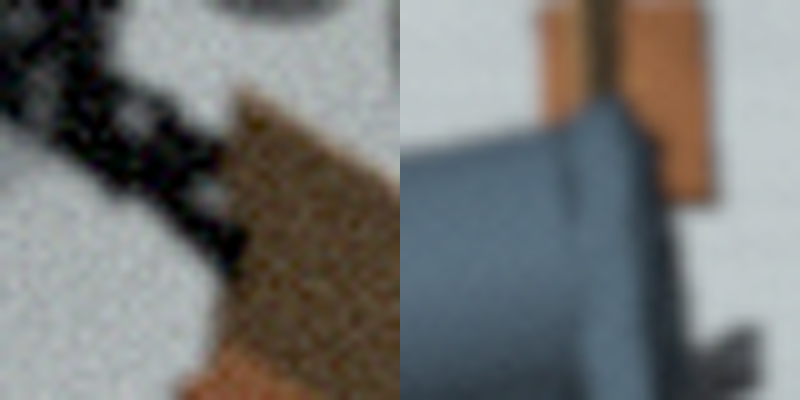

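View pics/scene7.png

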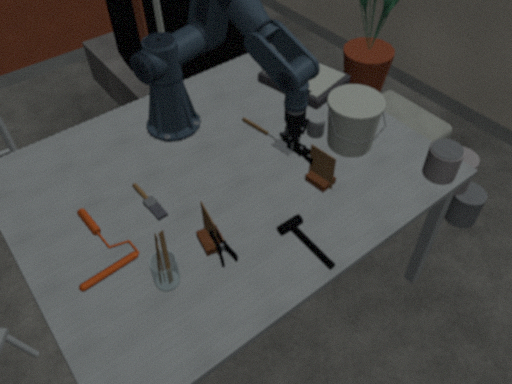

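```bash
python3 -m handwheel '[{"grip":2,"linear":[-0.1,0,0],"rotation":[0,0,0]},{"grip":2,"linear":[-0.3,0,0],"rotation":[0,0,0]},{"grip":2,"linear":[-0.4,0,0],"rotation":[0,0,0]},{"grip":2,"linear":[-0.4,0,0],"rotation":[0,0,0]},{"grip":2,"linear":[-0.4,0,0],"rotation":[0,0,0]},{"grip":2,"linear":[-0.4,0,0],"rotation":[0,0,0]}]'
python3 - <<'E'
from h import *
plan((.4837,.228,.086),97)
a=[]
for n in ("scene","top"):
    im=cams.camera(n); cv2.imwrite(f"pics/{n}8.png",im[:,:,::-1])
    g=proj(n,[.57,.24,.09]).astype(int); crop(n,im,g,20,f"pics/{n}8c.png",10); a.append(cv2.imread(f"pics/{n}8c.png"))
cv2.imwrite('pics/both8.png',np.hstack(a))
# card/block motion check: image shift between first and last, in card region (right part)
s0=cv2.imread('pics/scene0.png',0).astype(np.float32); s8=cv2.imread('pics/scene8.png',0).astype(np.float32)
for (u0,u1,v0,v1) in ((316,342,148,192),(190,245,195,270)):
    print(cv2.phaseCorrelate(s0[v0:v1,u0:u1].copy(),s8[v0:v1,u0:u1].copy()), np.abs(s0-s8)[v0:v1,u0:u1].mean())
E
```

```text
time_s: 8.83
eef_pos: [0.4961, 0.2318, 0.0862]
eef_rot: [-0.0, -0.061, 0.998, -0.0]
wrist_force: [0.5, -0.1, -1.0]
opening: 0.312
t 8.8333 pos [0.4961 0.2318 0.0862] op 0.312 F [ 0.5 -0.1 -1. ]
lin cm [ 1.28 -0.23  0.02] rot deg [ 0.   -0.01 -0.04]
((0.5197173387053251, 0.4829492474205139), 1.099882997014395) 3.6433566
((0.08330350181826418, 0.48507215434108275), 1.1921099056667752) 3.6768484
```

View pics/both8.png

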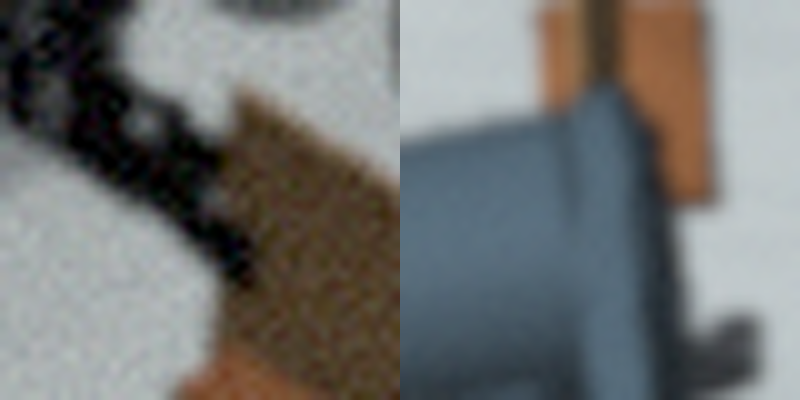

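Run:
```python
from bench import ctrl,status
o=status.get_obs(); print(o['time_s'],o['wrist_force'],o['opening'])
ctrl.hand_in()
```

```text
8.9333 [ 0.55245317 -0.50694824 -0.28110964] 0.30672056581561835
the job is handed in; nothing more can be done
```

I picked up the loose clip by its handles and squeezed it open. It is now held level, with the open jaws round the robot-facing edge of the bare card (on the robot's left). I handed the job in at 8.9 s with the gripper still squeezing.

**Position:** in the last scene picture one jaw is behind the card and the other in front. The jaw tips are about 22–29 mm past the edge, and the clip's centre is about 95 mm above the surface. It looks centred on the card to within 2–3 mm, against roughly 9 mm of room on each side.

**Contact:** the wrist force is below about 1 N, so nothing suggests the clip is touching the card or block. The highest reading I saw was about 17 N, while closing on the clip at the table.

**Nothing shifted:** the card and its block look the same as in the first picture. In the card and clipped-card areas I compared, the first and last pictures differ by about the same small amount. A separate image-shift check on those two areas was inconclusive: it showed about half a pixel, also on the untouched card.

**Less certain points:**
- The two cameras disagreed by 3–7 mm on where the card edge is, so I averaged them and placed the clip relative to the card.
- The opening reads 0.31, about 26 mm if it scales evenly, though the fully squeezed handles should be 30 mm apart. The pictures do show the jaws gaping.
- At the end the arm hid the jaws from the top camera, so the final position was checked in the scene view only.

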